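# Shut the tea caddy, then turn the tea-ball dish to the mug and hold it

## Task

The tea ball has just been filled: first press the tea caddy's sprung lid down until its catch snaps and keeps it shut by itself. Then pick up the drip dish by the grip of its arched handle, lift it a few centimetres straight up with its tea ball lying loose in it and only then turn it level through about a quarter turn, so that its pouring lip points straight at the mug (it may stand nearer to you or farther away than the dish), with the ball staying in the middle of the dish all the while. Finish holding the dish there, still, level and clear of the worktop above its old place; do not put it down, and do not disturb the things around it.

Things in the scene. Friction and masses are not known exactly. Their poses are not given: they have to be found in the camera images.
- caddy_lid (a joint): Angle of the tea caddy's lid: 0 fully shut (hard stop), grows as it opens; it starts half open at 0.35 to 0.5 rad on a soft spring. The last few degrees need a slow push of about 6 to 10 N near the front edge, then a catch snaps and the lid stays shut, below 0.02 rad; without the snap it springs up again.
- caddy_press (a point): Point to press straight down on, fixed to the caddy: the top of the steel thumb plate in the middle of the lid near its free front edge, where it lies once the lid is shut (68 mm above the worktop). Axes: x from the front edge to the hinge, z up. With the lid half open its top over this point is 25 to 40 mm higher.
- caddy: The tea caddy, a light wooden box fixed to the worktop, 100 mm deep (x), 90 mm wide (y), 68 mm high when shut; origin at the centre of its underside. x points from the front edge to the hinge; the hinge runs along the rear edge, 60 mm up. The lid is a flat board 8 mm thick.
- dish_grip (a point): Centre of the dark wooden grip on top of the drip dish's arched handle, 110 mm above the dish's underside. The grip is a bar 64 mm long (y), 12 mm thick (x), 16 mm high, on a wire arch whose feet stand on the rim at y = +-63 mm. Axes are the dish's: x points to the pouring lip, z up. At the start the lip points roughly to the robot's left.
- dish_seat (a point): Point in the dish where the centre of the tea ball lies when the ball is in the middle (on the dish's axis, 24 mm above its underside, 86 mm below the grip's centre). The bowl is a very flat cone, 7 degrees steep in the middle and 22 degrees from 32 mm outwards.
- dish: The loose dark steel drip dish, 130 mm diameter, rim 22 mm high, 0.14 to 0.24 kg; origin at the centre of its underside, axes as point dish_grip. The pouring lip is a 24 mm wide spout on the rim at +x, its end 86 mm from the centre.
- tea_ball_center (a point): Centre of the tea ball, a loose perforated steel ball of 36 mm diameter, 35 g, that lies in the middle of the dish and rolls easily.
- mug_center (a point): Centre of the round body (68 mm diameter, 118 mm high) of the tall floral mug, half-way up; the mug stands upside down, loose, about 160 mm from the middle of the dish, nearer to the robot than it or farther away.
- biscuits_center (a point): Centre of the clear biscuit box, 76 x 69 x 43 mm, that stands loose on the other side of the dish from the mug; leave it alone.
- creamer: Small milk portion pot, 39 mm diameter, 21 mm high, loose; leave it alone. Origin under its centre.
- soap: Small wrapped soap, 16 x 40 x 26 mm, loose; leave it alone. Origin under its centre.
- plug: Black sink plug, 45 mm diameter, 30 mm high, loose; leave it alone. Origin under its centre.
Mind the look-alikes: they are no part of the job. What is shaped like the caddy but turquoise is not meant.

How it is judged:
On the way, in this order (a step that is already met when the one before it is completed fails the run):
1. the caddy lid is snapped shut and stays shut with the hand off it (value of joint caddy_lid below 0.035 rad and contact force between the fingers and anything else below 0.3 N), for 0.2 s.
2. the dish is held clear of the worktop, its lip not yet turned (height (world z) of dish above 0.012 m and x of mug_center in the frame of dish_grip below 0.07 m and contact force between the fingers and dish above 0.5 N), for 0.1 s.
At the end, for the whole second after the job is handed in: Caddy lid shut on its catch (under 0.035 rad). Dish held by the gripper alone, 20 to 160 mm up over its old place, still, tilted under 0.12 rad, the mug within 27 mm of the line straight ahead of the lip (about 10 degrees), the ball within 14 mm of the dish's middle (value of joint caddy_lid below 0.035 rad and height (world z) of dish between 0.02 and 0.16 m and horizontal distance between dish_grip and mug_center between 0.1 and 0.22 m and distance of dish_grip from where it was at the start of the episode below 0.17 m and x of mug_center in the frame of dish_grip above 0.08 m and y of mug_center in the frame of dish_grip between -0.027 and 0.027 m and angle between dish's own z axis and vertical below 0.12 rad and contact force between the fingers and dish above 0.5 N and linear speed of dish below 0.03 m/s and distance between tea_ball_center and dish_seat below 0.014 m); the arm keeps its last pose, push and grip.
It fails at once if the tea ball rolls more than 24 mm from the middle of the dish (distance between tea_ball_center and dish_seat above 0.024 m).
It fails at once if the mug is pushed more than 30 mm (distance of mug_center from where it was at the start of the episode above 0.03 m).
It fails at once if another loose thing is pushed more than 30 mm (distance of any of biscuits_center, creamer, soap, plug from where it was at the start of the episode above 0.03 m).
It also fails if it takes over 51 s, if anything falls off the work surface, if the arm or the gripper's body presses on something with over 40 N, if the wrist force passes 120 N, or if a joint passes its speed limit or range.

## Robot

A 6-joint arm with a two-finger parallel gripper is mounted at the origin on a cart in front of the work surface, level with it; the furniture and walls round the work are solid. World frame = base frame: x ahead of the robot, y to its left, z up, the work surface at z = 0. Lengths are in m, angles in rad, forces in N, time in s.
With the tool pointing down it reaches from about 0.325 to 1 m from the base axis. Payload 5.1 kg.
Tool frame: the origin (TCP) lies between the finger pads; the fingertips stand 14 mm ahead of it and the grasp point (between the pads) lies 5 mm behind it (tip_reach is the z of the fingertips in the tool frame, in m); z points along the fingers, y is the line along which they close (so a half turn about z gives the same grasp; the last joint's range is limited). The gripper opens to 85 mm and grips with 20 to 120 N. Pads are 22 mm wide; open, the fingers measure 114 mm over their backs; the gripper's body (76 mm by 85 mm) begins 54 mm behind the grasp point. The pads swing forward as they close: fully open they stand 13 mm farther back than shut.
Start: joints at [1.255, 0.124, 1.65, -0, 1.367, -0.083], TCP at [0.15, 0.632, 0.245] pointing down, gripper open.
Joint ranges: [-2.61, 2.61], [-1.02, 2.33], [0.03, 2.71], [-1.35, 4.49], [0.32, 2.68], [-2.91, 2.91]. Speed limits (rad/s): [2.57, 2.57, 3.14, 3.14, 3.14, 3.14].

## Interface

Orientations are given as [roll, pitch, yaw] about the fixed x, y, z axes, in that order (R = Rz(yaw) Ry(pitch) Rx(roll)).
In Python, from workcell import observe, grab_frame, hand_in, outline_of, landmark_of, tip_reach gives the robot as it stands.
- The arm moves only by the shell command python3 -m handwheel 'ROWS'. ROWS is JSON, a list of rows, each a list of 7 numbers: the shift along the tool's x, y, z in m, then the turn, a rotation vector about the tool's x, y, z in rad, then the opening in per cent of the stroke, from 0 (shut) to 100 (fully open). A call has 1 to 8 rows; each row shifts and turns the commanded pose from where the row before left it, along the tool's axes as they then stand; what a row does not reach is not made up. A row lasts 1/8 s, in which the tool goes at most 62.5 mm and 10.7 degrees, less where a joint would pass 70% of its speed; a pose out of reach is approached as far as the arm can. A call with a gripper value outside its range is refused whole. The fingers move at their own pace and stop on an object; the grip force is fixed at half the most. Time passes only in rows, so rows that do not move let the fingers close. It gives the time, the measured TCP pose, the force, the opening and the grip force at its end, in the units of the state.
- observe(): the state, without advancing time (a new reading comes with each control period).
- grab_frame(name): name is "scene" or "side" or "wrist"; returns a dict with "image" (384x512x3 uint8, red, green, blue), "camera_matrix" (3x3 intrinsics, pixels), "xyz" and "orientation" of the camera in the world. Camera axes: x right, y up, looking along -z (the intrinsics and any distortion apply to the point x, -y, -z); pixel columns grow to the right and rows downward; lengths in m; the calibration is good to about 2 mm. A picture is of the moment at which its call begins. There is no depth.
- hand_in(): hands the job in; it is judged then, once.
Trained networks look in a picture, given as the dict that the camera call returned (one of the last four; its "shot" number tells which), for a name from the list of things; names that differ only in an ending like _2 or _b are one class to them, and where a whole thing is asked for, a point or a joint stands for the part that bears it (a point fixed in the world has none). Each returns a list of dicts, best first, with "confidence" (0 to 1); they miss things now and then, are a little off and sometimes report something else, mostly with a low value. They report only what shows in the picture. A call takes as long as a camera call. They do not tell look-alikes from the thing itself.
- outline_of(picture, target): "pixels" (384x512 bool, what is visible of it).
- landmark_of(picture, target): "at" ([x, y, z] in m, in the coordinates of the camera as it stood for that picture, good to about 4 mm: a listed point, or the origin of a listed thing).
The state is a dict: "t": time; "joint_pos": joint angles; "qd": joint speeds; "joint_efforts": joint torques, N m; "eef_pos": TCP position; "eef_rot": TCP orientation; "force": force on the tool from outside, world axes, zero at the start; "wrist_torque": the same for the moment, N m; "opening": opening from 0.0 (shut) to 1.0 (fully open); "finger_force": force on a finger pad.
Only numpy, scipy, OpenCV 4.12 (cv2) and the standard library are available. Lean on these libraries where they do the work, as an engineer would, in place of code of your own. Each camera call takes 0.05 s, during which the arm holds its last target. There are 200 camera calls.

## Working session

There is one attempt and no reset: what is moved stays moved. The work goes in short steps, Python scripts to look and compute and a shell command to move; the robot and the scene stay as the last step left them, time stands still between calls to the robot, and variables do not carry over. Pictures are saved under pics/ and viewed, at most 10 in all, crops included, and the job is handed in when it is done.

```bash
ls; mkdir -p pics
cat > h.py <<'E'
import numpy as np, cv2
from scipy.spatial.transform import Rotation as R
from workcell import *
def cam(p):
    o=np.array(p["orientation"]); 
    return (o if o.shape==(3,3) else R.from_euler('xyz',o).as_matrix() if o.size==3 else R.from_quat(o).as_matrix()), np.array(p["xyz"])
def look(p,names,n=2):
    M,t=cam(p)
    for k in names:
        for d in landmark_of(p,k)[:n]:
            w=M@np.array(d["at"])+t
            a=np.array(d["at"]);uv=p["camera_matrix"]@np.array([a[0],-a[1],-a[2]]);uv=uv[:2]/uv[2]
            print(k,round(d["confidence"],2),w.round(3),uv.round(0))
def save(p,f): cv2.imwrite("pics/"+f,p["image"][:,:,::-1])
E
python3 - <<'E'
from h import *
s=observe();print(s)
print(tip_reach() if callable(tip_reach) else tip_reach)
N=["caddy_press","caddy","dish_grip","dish","dish_seat","tea_ball_center","mug_center","biscuits_center","creamer","soap","plug"]
ims=[]
for c in ["scene","side"]:
    p=grab_frame(c);print(c,p["orientation"],p["xyz"],[k for k in p]);look(p,N);ims.append(p["image"])
cv2.imwrite("pics/a.png",ims[0][:,:,::-1]);cv2.imwrite("pics/b.png",ims[1][:,:,::-1])
E
```

```text
pics
{'t': 0.0, 'joint_pos': array([ 1.25540292e+00,  1.24496680e-01,  1.65166751e+00,  2.02799395e-05,
        1.36751402e+00, -8.25582338e-02]), 'qd': array([-0.0003794 ,  0.00014275,  0.00182369, -0.0017427 ,  0.0016791 ,
       -0.00151561]), 'joint_efforts': array([-6.83163416e-04, -4.23613966e+01, -3.65449727e+01, -1.16454253e-04,
        6.81176927e-03,  1.34738079e-05]), 'eef_pos': array([0.14979462, 0.6319056 , 0.24406229]), 'eef_rot': array([-3.13951584e+00, -1.91770179e-04,  2.90875317e+00]), 'force': array([-0.38933457, -0.19940533,  0.96886959]), 'wrist_torque': array([ 0.00566811,  0.04285769, -0.00511091]), 'finger_force': 0.0, 'opening': 0.9982044926491979}
0.014
scene [ 0.55316266 -0.0104163   2.46894012] [0.83257829 0.35059458 0.81648919] ['image', 'camera_matrix', 'xyz', 'orientation', 'shot']
caddy_press 0.66 [0.592 0.088 0.109] [265. 215.]
caddy_press 0.64 [ 0.464 -0.082  0.068] [261. 151.]
caddy 0.81 [ 0.484 -0.262 -0.001] [218. 130.]
caddy 0.72 [ 0.49  -0.095  0.004] [251. 166.]
dish_grip 0.97 [0.593 0.086 0.11 ] [264. 214.]
dish 0.95 [0.586 0.091 0.   ] [266. 
[... 684 characters left out ...]
ddy_press 0.68 [ 0.453 -0.251  0.068] [358. 200.]
caddy_press 0.67 [ 0.465 -0.084  0.07 ] [298. 219.]
caddy 0.8 [ 0.495 -0.091  0.001] [293. 224.]
caddy 0.63 [ 0.484 -0.259  0.   ] [350. 206.]
dish_grip 0.82 [0.597 0.089 0.112] [212. 193.]
dish 0.87 [0.594 0.087 0.001] [216. 219.]
dish 0.31 [0.716 0.251 0.005] [143. 205.]
dish_seat 0.6 [0.593 0.088 0.026] [215. 214.]
tea_ball_center 0.48 [0.6   0.09  0.027] [214. 212.]
mug_center 0.93 [0.423 0.129 0.058] [225. 267.]
biscuits_center 0.75 [0.757 0.052 0.022] [206. 168.]
creamer 0.47 [ 0.637 -0.121  0.002] [279. 182.]
soap 0.56 [ 0.382 -0.107  0.001] [319. 257.]
plug 0.78 [0.717 0.251 0.002] [143. 205.]
plug 0.16 [0.422 0.126 0.058] [226. 267.]
```

View pics/a.png

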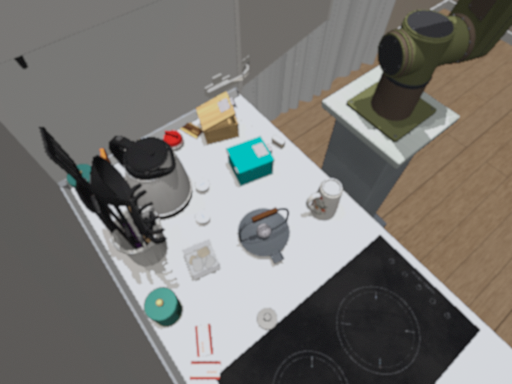

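View pics/b.png

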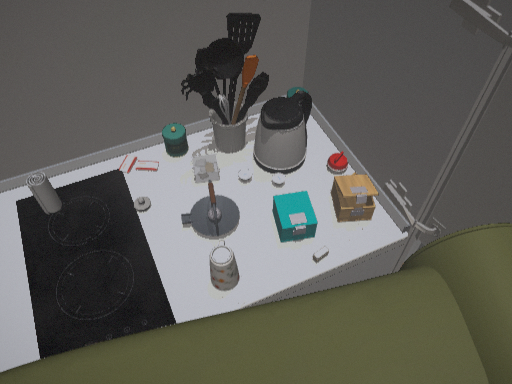

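The wooden caddy is in scene at (218,118) and in side at (354,197). The turquoise look-alike is at (250,160) in scene. The dish is at (264,232) with its lip at (277,257), so it points to +y. The mug is at (325,198), nearer to me. I'll move to the caddy, turning the tool to yaw 0 on the way.

```bash
cat >> h.py <<'E'
def plan(target,yaw,n,g,start=None):
    s=observe(); p=np.array(s["eef_pos"]); y=s["eef_rot"][2]
    dy=(yaw-y) if start is None else yaw-start
    d=(np.array(target)-p)/n; Y=y
    for i in range(n):
        M=R.from_euler('xyz',[np.pi,0,Y]).as_matrix(); v=M.T@d
        print([round(float(a),4) for a in v]+[0,0,round(-dy/n,4),g]); Y+=dy/n
E
python3 - <<'E'
from h import *
plan([0.40,-0.22,0.245],0,16,0)
E
```

```text
[-0.0275, -0.0482, 0.0, 0, 0, np.float64(0.1818), 0]
[-0.0358, -0.0425, 0.0, 0, 0, np.float64(0.1818), 0]
[-0.0429, -0.0353, 0.0, 0, 0, np.float64(0.1818), 0]
[-0.0485, -0.027, 0.0, 0, 0, np.float64(0.1818), 0]
[-0.0526, -0.0178, 0.0, 0, 0, np.float64(0.1818), 0]
[-0.055, -0.008, 0.0, 0, 0, np.float64(0.1818), 0]
[-0.0555, 0.0021, 0.0, 0, 0, np.float64(0.1818), 0]
[-0.0542, 0.0121, 0.0, 0, 0, np.float64(0.1818), 0]
[-0.0511, 0.0217, 0.0, 0, 0, np.float64(0.1818), 0]
[-0.0463, 0.0306, 0.0, 0, 0, np.float64(0.1818), 0]
[-0.04, 0.0385, 0.0, 0, 0, np.float64(0.1818), 0]
[-0.0324, 0.0451, 0.0, 0, 0, np.float64(0.1818), 0]
[-0.0237, 0.0502, 0.0, 0, 0, np.float64(0.1818), 0]
[-0.0143, 0.0537, 0.0, 0, 0, np.float64(0.1818), 0]
[-0.0043, 0.0554, 0.0, 0, 0, np.float64(0.1818), 0]
[0.0057, 0.0552, 0.0, 0, 0, np.float64(0.1818), 0]
```

Run:
```python
from h import *
y=observe()["eef_rot"][2]
plan([0.40,0.20,0.245],y/2,8,0)
Y=y/2
for i in range(8):
    v=R.from_euler('xyz',[np.pi,0,Y]).as_matrix().T@[0,-.0525,0]; print(v.round(3)); Y-=y/16
```

```text
[-0.0429, -0.0454, 0.0, 0, 0, np.float64(0.1818), 0]
[-0.0504, -0.0369, 0.0, 0, 0, np.float64(0.1818), 0]
[-0.0562, -0.0272, 0.0, 0, 0, np.float64(0.1818), 0]
[-0.0602, -0.0166, 0.0, 0, 0, np.float64(0.1818), 0]
[-0.0622, -0.0054, 0.0, 0, 0, np.float64(0.1818), 0]
[-0.0622, 0.0059, 0.0, 0, 0, np.float64(0.1818), 0]
[-0.0601, 0.0171, 0.0, 0, 0, np.float64(0.1818), 0]
[-0.056, 0.0277, 0.0, 0, 0, np.float64(0.1818), 0]
[-0.052  0.006  0.   ]
[-0.05   0.015  0.   ]
[-0.047  0.024  0.   ]
[-0.041  0.032  0.   ]
[-0.035  0.039  0.   ]
[-0.027  0.045  0.   ]
[-0.019  0.049  0.   ]
[-0.009  0.052  0.   ]
```

```bash
python3 -m handwheel '[[-0.043,-0.045,0,0,0,0.182,0],[-0.050,-0.037,0,0,0,0.182,0],[-0.056,-0.027,0,0,0,0.182,0],[-0.060,-0.016,0,0,0,0.182,0],[-0.062,-0.005,0,0,0,0.182,0],[-0.062,0.006,0,0,0,0.182,0],[-0.060,0.017,0,0,0,0.182,0],[-0.056,0.028,0,0,0,0.182,0]]' && python3 -m handwheel '[[-0.052,0.006,0,0,0,0.182,0],[-0.050,0.015,0,0,0,0.182,0],[-0.047,0.024,0,0,0,0.182,0],[-0.041,0.032,0,0,0,0.182,0],[-0.035,0.039,0,0,0,0.182,0],[-0.027,0.045,0,0,0,0.182,0],[-0.019,0.049,0,0,0,0.182,0],[-0.009,0.052,0,0,0,0.182,0]]'
python3 - <<'E'
from h import *
p=grab_frame("wrist");print(p["xyz"]);look(p,["caddy_press","caddy","caddy_lid"] [:2]);save(p,"c.png")
p=grab_frame("scene");look(p,["caddy_press","caddy"],3);
p=grab_frame("side");look(p,["caddy_press","caddy"],3);
print(observe()["eef_pos"],observe()["eef_rot"])
E
```

```text
t: 2.2
eef_pos: [0.4007, 0.1999, 0.2458]
eef_rot: [3.14, -0.001, 1.447]
force: [0.6, 0.9, -0.4]
opening: -0.003
finger_force: 0.0
t: 3.2
eef_pos: [0.3983, -0.2196, 0.2457]
eef_rot: [3.141, -0.001, -0.01]
force: [1.3, -1.2, 0.3]
opening: -0.0
finger_force: 0.0
[ 0.47840464 -0.22039912  0.37456448]
caddy_press 0.57 [ 0.468 -0.088  0.069] [110.  96.]
caddy 0.9 [ 0.497 -0.089  0.002] [133.  65.]
caddy 0.68 [ 0.483 -0.263  0.002] [296.  77.]
caddy_press 0.98 [ 0.467 -0.082  0.067] [260. 151.]
caddy_press 0.82 [ 0.454 -0.257  0.07 ] [226. 111.]
caddy_press 0.41 [0.754 0.054 0.024] [201. 259.]
caddy 0.94 [ 0.484 -0.264 -0.002] [218. 130.]
caddy 0.71 [ 0.491 -0.093  0.002] [251. 167.]
caddy_press 0.86 [ 0.457 -0.251  0.071] [357. 199.]
caddy_press 0.71 [ 0.468 -0.085  0.069] [298. 218.]
caddy 0.97 [ 0.486 -0.257  0.   ] [349. 206.]
[ 0.39874775 -0.21670983  0.24539164] [ 3.14155534e+00 -2.82302621e-04 -1.00055354e-03]
```

View pics/c.png

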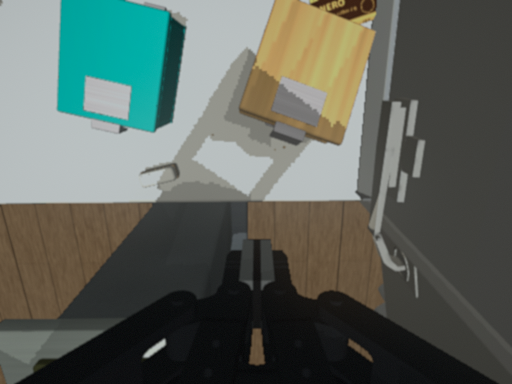

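The wrist view shows the wooden lid with its steel plate at (299,100), at a caddy yaw of about −0.25 rad. The turquoise one is at (118,65). This agrees with a press point of (0.455,−0.253), so I'll press there.

```bash
python3 -m handwheel '[[0.028,0.018,0.0,0,0,0,0],[0.028,0.018,0.035,0,0,0,0],[0,0,0.04,0,0,0,0],[0,0,0.03,0,0,0,0],[0,0,0.008,0,0,0,0],[0,0,0.008,0,0,0,0],[0,0,0.008,0,0,0,0],[0,0,0,0,0,0,0]]' && python3 -m handwheel '[[0,0,0.007,0,0,0,0],[0,0,0.006,0,0,0,0],[0,0,0.004,0,0,0,0],[0,0,0.003,0,0,0,0]]'
```

```text
t: 4.65
eef_pos: [0.4546, -0.254, 0.1166]
eef_rot: [3.141, -0.0, -0.003]
force: [0.0, 0.0, -0.8]
opening: -0.001
finger_force: 0.0
t: 5.15
eef_pos: [0.4543, -0.2539, 0.096]
eef_rot: [-3.141, 0.0, -0.003]
force: [-0.8, 0.2, 1.4]
opening: -0.001
finger_force: 0.6
```

```bash
python3 -m handwheel '[[0,0,0.003,0,0,0,0],[0,0,0.003,0,0,0,0],[0,0,0.002,0,0,0,0],[0,0,0.002,0,0,0,0]]' &&  python3 -m handwheel '[[0,0,0.001,0,0,0,0],[0,0,0.001,0,0,0,0],[0,0,0.001,0,0,0,0]]'&&  python3 -m handwheel '[[0,0,0.001,0,0,0,0],[0,0,0,0,0,0,0]]'
```

```text
t: 5.65
eef_pos: [0.4543, -0.254, 0.0872]
eef_rot: [-3.141, 0.001, -0.003]
force: [-5.0, 1.7, 7.8]
opening: -0.001
finger_force: 3.6
t: 6.02
eef_pos: [0.4545, -0.254, 0.0833]
eef_rot: [3.141, -0.0, -0.003]
force: [-1.8, 0.3, 1.5]
opening: -0.004
finger_force: 0.8
t: 6.28
eef_pos: [0.4544, -0.254, 0.0823]
eef_rot: [-3.142, 0.0, -0.003]
force: [-2.4, -0.3, 2.3]
opening: -0.001
finger_force: 1.4
```

```bash
python3 -m handwheel '[[0,0,0.001,0,0,0,0],[0,0,0.0005,0,0,0,0],[0,0,0,0,0,0,0]]' && python3 -m handwheel '[[0,0,-0.008,0,0,0,0],[0,0,-0.03,0,0,0,0],[0,0,-0.05,0,0,0,0],[-0.02,0,-0.05,0,0,0,0],[-0.04,0,-0.03,0,0,0,0]]'
python3 - <<'E'
from h import *
p=grab_frame("wrist");save(p,"d.png")
q=grab_frame("side");cv2.imwrite("pics/e.png",np.hstack([cv2.resize(p["image"],(400,300)),cv2.resize(q["image"][150:260,280:420],(382,300))])[:,:,::-1])
N=["dish_grip","dish","dish_seat","tea_ball_center","mug_center"]
for k in range(1):
    look(q,N,1);
E
```

```text
t: 6.65
eef_pos: [0.4545, -0.254, 0.082]
eef_rot: [-3.141, 0.001, -0.003]
force: [-3.9, 2.7, 9.4]
opening: -0.001
finger_force: 5.1
t: 7.28
eef_pos: [0.3953, -0.2544, 0.2521]
eef_rot: [3.139, -0.004, -0.002]
force: [-0.5, -1.6, 0.3]
opening: -0.004
finger_force: 0.0
dish_grip 0.68 [0.596 0.092 0.113] [211. 193.]
dish 0.31 [0.597 0.092 0.113] [211. 193.]
dish_seat 0.9 [0.593 0.086 0.023] [216. 215.]
tea_ball_center 0.65 [0.602 0.09  0.026] [213. 212.]
mug_center 0.67 [0.426 0.129 0.057] [224. 266.]
```

View pics/e.png

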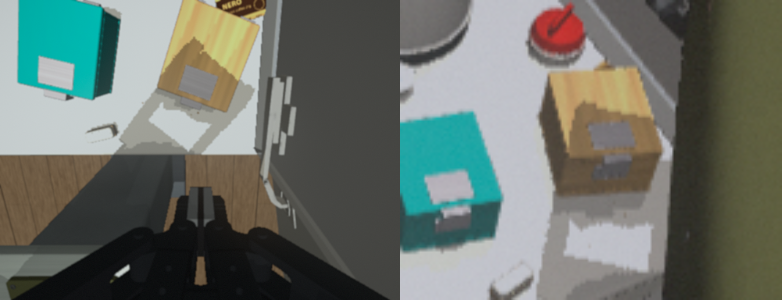

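The left crop (200,80) and the right crop (605,130) both show the wooden lid lying flat and shut. Next I'll go to the dish.

```bash
python3 -m handwheel '[[0.016,-0.049,0,0,0,0,50],[0.016,-0.049,0,0,0,0,50],[0.016,-0.049,0,0,0,0,50],[0.016,-0.049,0,0,0,0,50],[0.016,-0.049,0,0,0,0,50],[0.016,-0.049,0,0,0,0,50],[0.016,-0.049,0,0,0,0,50],[0,0,0,0,0,0,50]]'
cat >> h.py <<'E'
def ray(p,uv,z):
    M,t=cam(p);k=np.linalg.inv(p["camera_matrix"])@[uv[0],uv[1],1.]
    d=M@np.array([k[0],-k[1],-k[2]]);return t+d*(z-t[2])/d[2]
E
python3 - <<'E'
from h import *
print(observe()["eef_pos"],observe()["eef_rot"])
p=grab_frame("wrist");save(p,"f.png");look(p,["dish_grip","dish","dish_seat","tea_ball_center","mug_center","caddy_press"],1)
q=grab_frame("scene");look(q,["dish_grip","dish","dish_seat","mug_center"],1)
E
```

```text
t: 8.62
eef_pos: [0.5077, 0.092, 0.2468]
eef_rot: [-3.141, 0.004, 0.002]
force: [-0.0, -0.7, -0.4]
opening: 0.498
finger_force: 0.0
[0.50771653 0.09204795 0.24676576] [-3.14131127e+00  3.52018370e-03  2.24158956e-03]
dish 0.79 [0.593 0.089 0.001] [260.  76.]
dish_seat 0.66 [0.596 0.087 0.023] [262.  72.]
tea_ball_center 0.83 [0.593 0.089 0.024] [260.  75.]
mug_center 0.96 [0.427 0.13  0.053] [222. 237.]
caddy_press 0.72 [ 0.464 -0.085  0.069] [433. 211.]
dish_grip 0.56 [0.595 0.083 0.112] [263. 213.]
dish 0.82 [ 0.588  0.09  -0.002] [265. 234.]
dish_seat 0.71 [0.593 0.089 0.023] [264. 231.]
mug_center 0.76 [0.422 0.128 0.062] [327. 197.]
```

View pics/f.png

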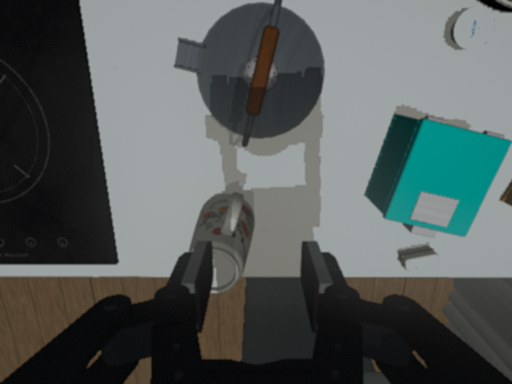

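The grip runs from (270,28) to (254,112) in the wrist view, the lip end is at (178,54), and the ball lies in the middle at (260,72). I'll fit the grip by colour.

Run:
```python
from h import *
p=grab_frame("wrist");im=p["image"].astype(int)
m=((im[:,:,0]-im[:,:,2]>35)&(im[:,:,0]<190)); m[150:]=0; m[:,:230]=0; m[:,290:]=0
v,u=np.nonzero(m); print(m.sum(),u.min(),u.max(),v.min(),v.max())
P=np.array([ray(p,(a,b),0.116) for a,b in zip(u,v)]);c=P[:,:2].mean(0);w=np.linalg.eigh(np.cov(P[:,:2].T));a=w[1][:,1]
pr=(P[:,:2]-c)@a;print(c,(P[:,:2].max(0)+P[:,:2].min(0))/2,a,np.ptp(pr))
yb=np.arctan2(a[1],a[0]);print("bar angle",yb, "dish yaw", (yb-np.pi/2)%np.pi)
L=ray(p,(177,54),0.02);print("lip",L)
print("mug base", outline_of(p,"mug_center")[0]["pixels"].sum())
```

```text
779 246 271 28 89
[0.6040612  0.08653314] [0.60332406 0.0869    ] [-0.9691734   0.24637961] 0.04395441287392485
bar angle 2.8926497244557137 dish yaw 1.321853397660817
lip [0.61444239 0.16842979 0.02      ]
mug base 3917
```

```bash
python3 -m handwheel '[[0.03,0.001,0.0,0,0,0,50],[0.036,0.002,0.02,0,0,0,50],[0.02,0.001,0.03,0,0,0,50],[0,0,0.02,0,0,0.1,50],[0,0,0.015,0,0,0.1,50],[0,0,0,0,0,0.05,50],[0,0,0,0,0,0,50]]'
python3 - <<'E'
from h import *
print(observe()["eef_pos"],observe()["eef_rot"])
p=grab_frame("wrist");save(p,"g.png");look(p,["dish_grip","dish","dish_seat","tea_ball_center","mug_center"],1)
M,t=cam(p);s=observe()
T=R.from_euler('xyz',s["eef_rot"]).as_matrix()
for z in (-.005,.05):
    w=np.array(s["eef_pos"])+T@[0,0,z]; c=M.T@(w-t);k=p["camera_matrix"]@[c[0],-c[1],-c[2]];print(w,k[:2]/k[2])
E
```

```text
t: 10.2
eef_pos: [0.5935, 0.0845, 0.1635]
eef_rot: [3.141, 0.0, -0.253]
force: [-0.1, 0.2, -0.1]
opening: 0.498
finger_force: 0.0
[0.5934969  0.0845429  0.16354363] [ 3.14142311e+00  4.24650171e-04 -2.52616280e-01]
dish_grip 0.66 [0.594 0.09  0.001] [251. 175.]
dish 0.65 [0.595 0.089 0.001] [251. 173.]
tea_ball_center 0.74 [0.593 0.087 0.024] [253. 182.]
mug_center 0.76 [0.428 0.129 0.051] [255. 364.]
[0.59371508 0.08459995 0.16920853] [256.08229686 276.17238263]
[0.59375029 0.08460014 0.11420854] [256.23012236 223.71965558]
```

View pics/g.png

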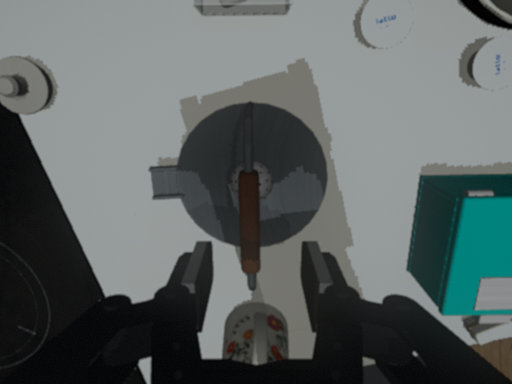

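The bar runs from (247,172) to (251,272), midpoint (249,222). The tool axis at that height is at (256,224). I'll correct by −4.5 mm in tool y and −0.03 rad, descend, then close gently.

```bash
python3 -m handwheel '[[0,-0.0045,0,0,0,-0.03,40],[0,0,0.015,0,0,0,40],[0,0,0.02,0,0,0,40],[0,0,0.015,0,0,0,40],[0,0,0.008,0,0,0,36],[0,0,0,0,0,0,32]]'
python3 - <<'E'
from h import *
p=grab_frame("wrist");save(p,"i.png");s=observe();print(s["eef_pos"],s["eef_rot"],s["force"]);look(p,["tea_ball_center","dish"],1)
E
```

```text
t: 11.25
eef_pos: [0.5941, 0.0889, 0.1046]
eef_rot: [3.141, 0.002, -0.223]
force: [-0.5, 0.8, -0.7]
opening: 0.324
finger_force: 0.0
[0.59467091 0.0889042  0.10558718] [ 3.14147202e+00  3.28498603e-04 -2.23261255e-01] [ 0.02710702 -0.07840412  0.28613379]
tea_ball_center 0.61 [0.595 0.085 0.025] [262. 203.]
dish 0.67 [ 0.594  0.088 -0.001] [258. 193.]
```

View pics/i.png

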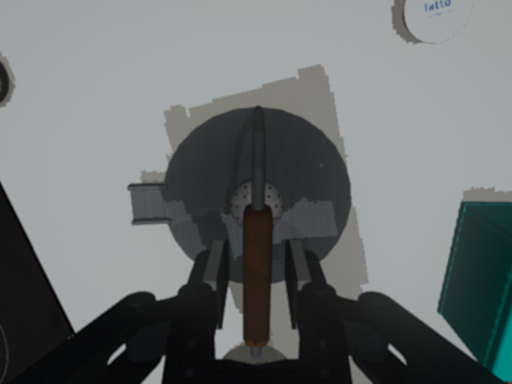

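The bar at (258,205)–(257,345) sits between the pads, centred and aligned. I'll close gently.

```bash
python3 -m handwheel '[[0,0,0,0,0,0,26],[0,0,0,0,0,0,22],[0,0,0,0,0,0,19],[0,0,0,0,0,0,17],[0,0,0,0,0,0,15],[0,0,0,0,0,0,13],[0,0,0,0,0,0,10],[0,0,0,0,0,0,0]]' && python3 -m handwheel '[[0,0,0,0,0,0,0],[0,0,0,0,0,0,0],[0,0,0,0,0,0,0],[0,0,-0.002,0,0,0,0],[0,0,-0.004,0,0,0,0],[0,0,-0.004,0,0,0,0]]'
python3 - <<'E'
from h import *
p=grab_frame("side");look(p,["tea_ball_center","dish","dish_seat","dish_grip"],1);print(observe()["force"])
p=grab_frame("wrist");look(p,["tea_ball_center","dish","dish_seat"],1)
E
```

```text
t: 12.4
eef_pos: [0.5948, 0.0889, 0.1059]
eef_rot: [3.142, -0.0, -0.223]
force: [0.8, -0.3, -0.1]
opening: 0.126
finger_force: 58.7
t: 13.15
eef_pos: [0.5943, 0.089, 0.1156]
eef_rot: [3.141, 0.001, -0.223]
force: [0.2, -0.3, -2.1]
opening: 0.127
finger_force: 58.4
tea_ball_center 0.52 [0.597 0.093 0.035] [213. 212.]
dish 0.77 [0.593 0.088 0.012] [216. 217.]
dish_seat 0.86 [0.593 0.089 0.032] [215. 213.]
dish_grip 0.73 [0.596 0.09  0.126] [211. 190.]
[-0.61700168 -0.67489493 -2.1071719 ]
tea_ball_center 0.9 [0.593 0.09  0.033] [256. 206.]
dish 0.98 [0.594 0.09  0.012] [256. 195.]
```

```bash
python3 -m handwheel '[[0,0,-0.004,0,0,0,0],[0,0,-0.007,0,0,0,0],[0,0,-0.008,0,0,0,0],[0,0,-0.008,0,0,0,0],[0,0,-0.007,0,0,0,0],[0,0,-0.004,0,0,0,0],[0,0,0,0,0,0,0],[0,0,0,0,0,0,0]]'
python3 - <<'E'
from h import *
p=grab_frame("side");look(p,["tea_ball_center","dish","dish_seat","dish_grip"],1);print(observe()["eef_pos"])
p=grab_frame("wrist");look(p,["tea_ball_center","dish","dish_seat","mug_center"],1)
E
```

```text
t: 14.6
eef_pos: [0.5944, 0.0889, 0.1535]
eef_rot: [3.141, 0.001, -0.223]
force: [1.0, 0.5, -2.1]
opening: 0.129
finger_force: 58.4
tea_ball_center 0.67 [0.6   0.091 0.073] [212. 202.]
dish 0.83 [0.594 0.089 0.05 ] [214. 209.]
dish_seat 0.67 [0.595 0.087 0.07 ] [214. 203.]
dish_grip 0.57 [0.596 0.093 0.158] [209. 182.]
[0.59451931 0.08894328 0.15353164]
tea_ball_center 0.74 [0.593 0.088 0.071] [258. 206.]
dish 0.92 [0.592 0.09  0.052] [256. 198.]
```

```bash
python3 -m handwheel '[[0,0,0,0,0,-0.03,0],[0,0,0,0,0,-0.06,0],[0,0,0,0,0,-0.09,0],[0,0,0,0,0,-0.1,0],[0,0,0,0,0,-0.1,0],[0,0,0,0,0,-0.1,0],[0,0,0,0,0,-0.1,0],[0,0,0,0,0,-0.1,0]]' && python3 -m handwheel '[[0,0,0,0,0,-0.1,0],[0,0,0,0,0,-0.1,0],[0,0,0,0,0,-0.1,0],[0,0,0,0,0,-0.1,0],[0,0,0,0,0,-0.1,0],[0,0,0,0,0,-0.1,0],[0,0,0,0,0,-0.09,0],[0,0,0,0,0,-0.07,0]]' && python3 -m handwheel '[[0,0,0,0,0,-0.06,0],[0,0,0,0,0,-0.04,0],[0,0,0,0,0,-0.02,0],[0,0,0,0,0,0,0],[0,0,0,0,0,0,0],[0,0,0,0,0,0,0]]'
python3 - <<'E'
from h import *
p=grab_frame("side");look(p,["tea_ball_center","dish","dish_seat","dish_grip","mug_center","caddy_press"],1)
q=grab_frame("wrist");look(q,["tea_ball_center","dish","dish_seat","mug_center"],1)
r=grab_frame("scene");look(r,["tea_ball_center","dish","mug_center"],1)
print(observe()["eef_pos"],observe()["eef_rot"])
cv2.imwrite("pics/j.png",np.hstack([cv2.resize(q["image"],(400,300)),cv2.resize(r["image"][90:300,180:350],(243,300))])[:,:,::-1])
E
```

```text
t: 16.1
eef_pos: [0.5947, 0.0889, 0.1539]
eef_rot: [3.142, -0.0, 0.461]
force: [0.2, 0.6, -3.3]
opening: 0.127
finger_force: 58.4
t: 17.1
eef_pos: [0.5947, 0.089, 0.1539]
eef_rot: [3.142, -0.0, 1.22]
force: [0.5, -0.1, -2.4]
opening: 0.13
finger_force: 58.4
t: 17.85
eef_pos: [0.5947, 0.0889, 0.1538]
eef_rot: [-3.142, 0.0, 1.337]
force: [0.2, -0.1, -2.5]
opening: 0.131
finger_force: 58.4
tea_ball_center 0.59 [0.599 0.09  0.072] [213. 202.]
dish 0.66 [0.597 0.091 0.049] [213. 208.]
dish_seat 0.95 [0.594 0.087 0.071] [214. 204.]
dish_grip 0.58 [0.598 0.093 0.162] [209. 180.]
mug_center 0.74 [0.424 0.127 0.058] [225. 266.]
tea_ball_center 0.94 [0.594 0.089 0.071] [257. 205.]
dish 0.81 [0.595 0.09  0.046] [258. 192.]
mug_center 0.59 [0.423 0.13  0.054] [ 20. 197.]
tea_ball_center 0.59 [0.594 0.09  0.073] [264. 223.]
dish 0.84 [0.586 0.091 0.048] [267. 226.]
[0.59469157 0.08893393 0.15385921] [ 3.14153312e+00 -1.50028401e-05  1.33673689e+00]
```

View pics/j.png

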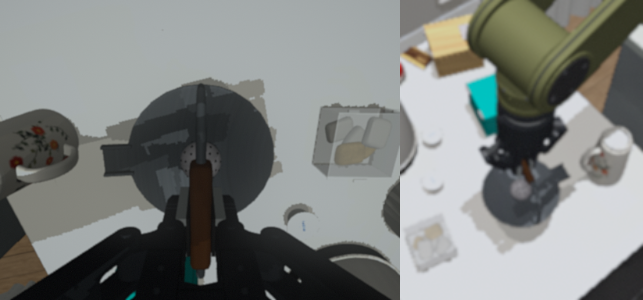

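The lip (wrist crop, 120,160) points at the mug (35,150), the ball sits in the middle at (200,158), and the lid is still shut in the scene crop. The TCP heading of 2.908 matches the bearing to the mug. Handing in.

```bash
python3 -c "
from workcell import *
print(hand_in())"
```

```text
the job is handed in; nothing more can be done
None
```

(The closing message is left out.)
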